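Load a parts cassette into a leaning spring feeder until it latches

TASK

Make the leaning spring feeder ready: lift its red-handled keeper bar straight up and level out of the two open brackets and lay it down on the green mat. Then put the blue cassette into the mouth of the feeder, foot first, and push it down against the spring until both brass catches have snapped over it, and let go. Leave the grey cassette and the other things where they are, and do not drop the bar.

Things in the scene. Friction and masses are not known exactly. Their poses are not given: they have to be found in the camera images.
- feeder: Spring feeder fixed to the left bench: grey base plate 135 (x) by 205 (y) by 10 mm carrying a white open-topped column that leans 30 degrees towards the feeder's -x (about towards the robot). Highest edge of the mouth 126 mm. Origin on the bench straight below the mouth's centre; z up, x away from the robot, y along the mouth's long side. It stands upright; its yaw varies.
- bracket_left (a point): Middle of the slot floor of the left (+y) aluminium U bracket, 146 mm above the bench, at y = +84 mm of the feeder. Bracket 33 mm (x) by 12 mm (y); slot 15 mm wide, open at the top; bracket top 178 mm above the bench.
- bracket_right (a point): The same for the right bracket, at y = -84 mm of the feeder.
- mouth (a point): Centre of the column's rim, 105 mm above the bench. z points out of the mouth along the column (30 degrees from vertical, to the feeder's -x), y is the feeder's y, x up and away across the mouth. Well 61 mm (x) by 101 mm (y), with a 45 degree lead-in over the top 8 mm (77 by 117 mm at the rim). An orange spring plate lies 14 mm below the rim.
- follower (a joint): Travel of the orange spring plate down the column: 0 (up, at the start) to 0.032 m (hard stop). Its spring pushes back with 2 N, rising 3.5 N per 10 mm; catches and friction add or take a few N. A cassette latches with its underside 40 mm below the rim (0.026 m); push on to 42 to 45 mm below, then let go.
- catch_left (a joint): Brass catch in the middle of the well's left (+y) wall, bevelled above: stands 7 mm into the well, 3 to 16 mm below the rim; its flat underside at 16 mm then holds the top of the cassette's 24 mm thick body down. 0: sprung in (at rest, and when latched), up to 0.010 m pushed aside. Spring 1 N, plus 2.5 N per 10 mm.
- catch_right (a joint): The same brass catch in the right (-y) wall.
- bar: Keeper bar, steel, 12 mm square, 198 mm long along y, with a red sleeve 16 mm square, 60 mm long round its middle and 20 mm square end flanges outside the brackets; about 0.16 kg. Origin at its middle, on its axis. Starts level in both bracket slots across the mouth, axis 152 mm above the bench, 25 mm free below its middle. Flat on the mat its axis is 8 to 10 mm above the mat's top.
- bar_left_end (a point): The bar's +y end flange, on the axis.
- bar_right_end (a point): The bar's -y end flange, on the axis.
- mat: Green-topped rubber mat with a black edge, 130 mm (x) by 180 mm (y), 4 mm thick, fixed on the right-hand bench, whose top is 5 mm lower than the left one. Origin at the centre of its underside.
- blue_cassette: Blue closed parts cassette: body 56 (x) by 96 (y) by 24 mm high (lowest 6 mm: 50 by 90), grip rib on top 12 mm thick (x), 64 mm long (y), 24 to 64 mm above the underside; 0.12 kg. Origin at the underside's centre, z up through the rib. Stands rib up on the left bench in one of two places. Either way round fits; its y goes along the mouth's y. Latched, its rib top is 24 mm outside the rim.
- grey_cassette: Grey cassette of the same shape in the other place: leave it.
- lamp_end (a point): Near end of the underside of the white bench lamp, a flat bar 110 mm wide (x) that hangs here, 0.33 m above the left bench, and runs from here to the left (+y) for 0.6 m. Fixed. Keep the arm clear of it when swinging in from the left.
- tin: Small black-lidded tin, 34 mm across, 30 mm high, to the left: leave it.
- dies: Black-and-white stack of ring dies, 46 mm across, 36 mm high, on the right bench: leave it.

How it is judged:
By the outcome, as a careful person would: the job done as asked, in the order asked, and still so for the second after the job is handed in, with the robot touching nothing.
It also fails if it takes over 50 s, if anything falls off the work surface, if the arm or the gripper's body presses on something with over 40 N, if the wrist force passes 120 N, or if a joint passes its speed limit or range.

ROBOT

A 6-joint arm with a two-finger parallel gripper is mounted at the origin on a cart in front of the work surface, level with it; the furniture and walls round the work are solid. World frame = base frame: x ahead of the robot, y to its left, z up, the work surface at z = 0. Lengths are in m, angles in rad, forces in N, time in s.
With the tool pointing down it reaches from about 0.425 to 0.925 m from the base axis. Payload 12.5 kg.
Tool frame: the origin (TCP) lies on the centre line of the jaws, within the pads' length; the fingertips stand 19 mm ahead of it and the grasp point (between the pads) is the TCP; z points along the fingers, y is the line along which they close (so a half turn about z gives the same grasp; the last joint's range is limited). The gripper opens to 85 mm and grips with 20 to 120 N. Pads are 22 mm wide; open, the fingers measure 114 mm over their backs; the gripper's body (76 mm by 85 mm) begins 54 mm behind the grasp point. The pads swing forward as they close: fully open they stand 13 mm farther back than shut.
Start: joints at [1.207, 0.491, 1.559, -0, 1.092, -0.106], TCP at [0.159, 0.604, 0.25] pointing down, gripper open.
Joint ranges: [-3.1, 3.1], [-0.84, 2.19], [0.05, 2.79], [-1.13, 4.28], [0.06, 2.93], [-2.69, 2.69]. Speed limits (rad/s): [2.22, 2.22, 2.79, 3.14, 3.14, 3.14].

INTERFACE

Orientations are given as a unit quaternion [x, y, z, w].
In Python, from plant import get_obs, camera, finish_job gives the robot as it stands. The module is installed in compiled form; this text tells all that it offers.
- The arm moves only by the shell command python3 -m inch 'ROWS' [FORCE]. ROWS is JSON, one flat list of numbers, 7 for each row, row after row: the shift along the tool's x, y, z in cm, then the turn, a rotation vector about the tool's x, y, z in rad, then the finger opening in cm, from 0 to 8.54. A call has 1 to 8 rows; each row is the pose to reach, as a shift and turn from the pose commanded when the call began, along the tool's axes at that moment; what a row does not reach only later rows make up. A row lasts 1/8 s, in which the tool goes at most 62.5 mm and 10.7 degrees, less where a joint would pass 70% of its speed; a pose out of reach is approached as far as the arm can. A call with a gripper value outside its range is refused whole. The fingers move at their own pace and stop on an object; FORCE is the grip in N (left out, the last holds). Time passes only in rows, so rows that repeat a pose let the fingers close. It gives the time, the measured TCP pose, the force, the opening and the grip force at its end, in the units of the state.
- get_obs(): the state, without advancing time (a new reading comes with each control period).
- camera(name): name is "side" or "top"; returns a dict with "color" (420x560x3 uint8, red, green, blue), "fx", "fy", "cx", "cy" (pixels), "R" (3x3) and "t" (3): a world point X has camera coordinates R X + t. Camera axes: x right, y down, z forward; pixel columns grow to the right and rows downward; lengths in m; the calibration is good to about 2 mm. A picture is of the moment at which its call begins. There is no depth.
- finish_job(): hands the job in; it is judged then, once.
The state is a dict: "time_s": time; "joint_pos": joint angles; "qd": joint speeds; "joint_torque": joint torques, N m; "ee_pos": TCP position; "ee_rot": TCP orientation; "ft_force": force on the tool from outside, world axes, zero at the start; "wrist_torque": the same for the moment, N m; "width": finger opening in m; "grasp_force": force on a finger pad.
Only numpy, scipy, OpenCV 4.12 (cv2) and the standard library are available. Lean on these libraries where they do the work, as an engineer would, in place of code of your own. Each camera call takes 0.05 s, during which the arm holds its last target. There are 200 camera calls.

## Working session

There is one attempt and no reset: what is moved stays moved. The work goes in short steps, Python scripts to look and compute and a shell command to move; the robot and the scene stay as the last step left them, time stands still between calls to the robot, and variables do not carry over. Pictures are saved under pics/ and viewed, at most 10 in all, crops included, and the job is handed in when it is done.

```bash
mkdir -p pics; python3 - <<'E'
from plant import get_obs,camera
import cv2,numpy as np,pickle
o=get_obs();print(o)
for n in("side","top"):
    c=camera(n);pickle.dump(c,open(f"{n}0.pkl","wb"))
    cv2.imwrite(f"pics/{n}0.png",cv2.resize(c["color"][:,:,::-1],(784,588),interpolation=cv2.INTER_CUBIC))
    print(n,c["fx"],c["cx"],c["cy"],np.round(c["R"],3).tolist(),np.round(-c["R"].T@c["t"],3))
E
```

```text
{'time_s': 0.0, 'joint_pos': array([ 1.20740974e+00,  4.91558994e-01,  1.55946527e+00, -1.30607021e-05,
        1.09168390e+00, -1.05562330e-01]), 'qd': array([ 2.35050824e-03, -6.42970876e-05, -8.17268947e-04, -7.15135216e-04,
       -6.77633761e-04,  6.36689126e-04]), 'joint_torque': array([-1.61681357e-03, -6.18434215e+01, -2.61600798e+01, -7.58044712e-05,
        4.03969665e-03, -9.98149829e-06]), 'ee_pos': array([0.1592443 , 0.60415721, 0.24972263]), 'ee_rot': array([ 1.28552366e-01,  9.91702565e-01, -5.43838251e-04, -1.23949244e-04]), 'ft_force': array([-0.21710635,  0.08345419, -0.90852318]), 'wrist_torque': array([-0.03295884, -0.00410745,  0.02337943]), 'grasp_force': 0.0, 'width': 0.08535529085843793}
side 536.5688461958312 275.9874069886027 213.5722533368575 [[0.934, -0.357, -0.01], [-0.139, -0.336, -0.932], [0.329, 0.872, -0.363]] [ 0.062 -1.16   0.687]
top 418.35104309146266 278.0987959015946 204.8251947763341 [[-0.001, -1.0, -0.001], [-0.982, 0.002, -0.189], [0.189, 0.0, -0.982]] [3.000e-01 1.000e-03 1.407e+00]
```

View pics/side0.png

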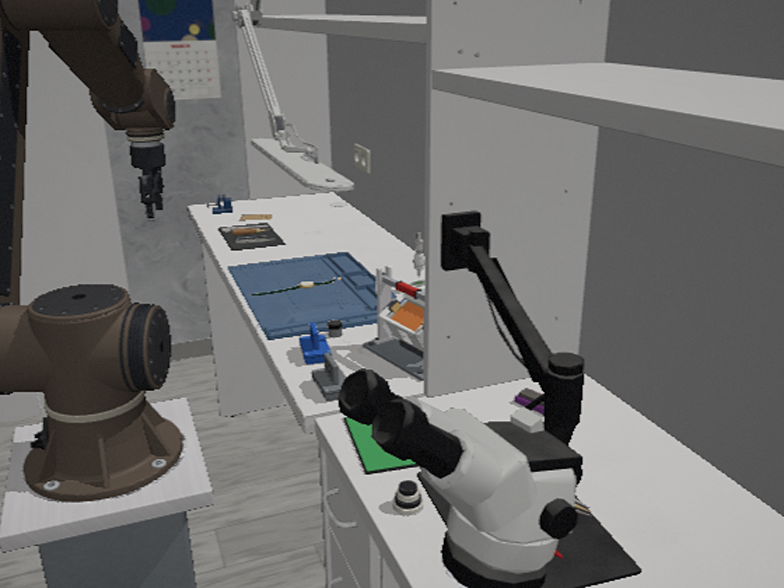

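View pics/top0.png

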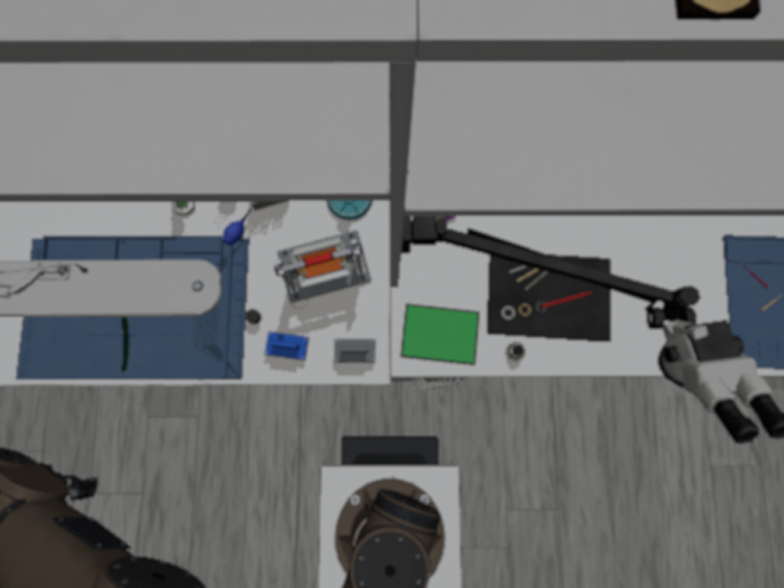

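The top view (784 px wide) shows the feeder around (322,265) with the red sleeve at (318,258). The blue cassette is at (287,346), the grey one at (355,351), the mat at (440,334), the lamp end at (205,287), and a dividing panel at column 400. The side view shows the sleeve at (405,289), with the panel hiding the right part of the feeder.

```bash
cat > h.py <<'E'
import numpy as np,cv2,pickle
from scipy.spatial.transform import Rotation as Rn
def load(n): return pickle.load(open(n,"rb"))
def ray(c,u,v):
    o=-c["R"].T@c["t"]; d=c["R"].T@np.array([(u-c["cx"])/c["fx"],(v-c["cy"])/c["fy"],1]); return o,d/np.linalg.norm(d)
def plane(c,u,v,z):
    o,d=ray(c,u,v); return o+d*(z-o[2])/d[2]
def proj(c,X):
    p=c["R"]@np.asarray(X)+c["t"]; return np.array([c["fx"]*p[0]/p[2]+c["cx"],c["fy"]*p[1]/p[2]+c["cy"]])
def tri(c1,p1,c2,p2):
    o1,d1=ray(c1,*p1);o2,d2=ray(c2,*p2)
    A=np.stack([d1,-d2],1);s=np.linalg.lstsq(A,o2-o1,rcond=None)[0]
    a=o1+s[0]*d1;b=o2+s[1]*d2
    return (a+b)/2,np.linalg.norm(a-b)
def mask(c,col):
    h=cv2.cvtColor(c["color"],cv2.COLOR_RGB2HSV).astype(int);H,S,V=h[...,0],h[...,1],h[...,2]
    return {"red":((H<5)|(H>172))&(S>150)&(V>70),"green":(H>50)&(H<75)&(S>120)&(V>60),"blue":(H>105)&(H<122)&(S>170)&(V>60),"orange":(H>=6)&(H<18)&(S>150)&(V>90)}[col].astype(np.uint8)
def blobs(c,col,amin=25):
    n,l,s,ce=cv2.connectedComponentsWithStats(mask(c,col))
    out=[]
    for i in range(1,n):
        if s[i,4]>=amin:
            ys,xs=np.nonzero(l==i);r=cv2.minAreaRect(np.stack([xs,ys],1).astype(np.float32))
            out.append((s[i,4],ce[i].round(1).tolist(),cv2.boxPoints(r).round(1).tolist()))
    return sorted(out,key=lambda a:-a[0])[:4]
E
python3 - <<'E'
from h import *
t,s=load("top0.pkl"),load("side0.pkl")
for n,c in(("top",t),("side",s)):
    for k in("red","green","blue","orange"):
        for b in blobs(c,k): print(n,k,b)
a=cv2.resize(t["color"][150:275,175:350],(800,571),interpolation=cv2.INTER_CUBIC)
b=cv2.resize(s["color"][175:295,200:320],(600,600),interpolation=cv2.INTER_CUBIC)
cv2.imwrite("pics/tc.png",a[:,:,::-1]);cv2.imwrite("pics/sc.png",b[:,:,::-1])
E
```

```text
top red (np.int32(104), [404.3, 213.3], [[386.70001220703125, 216.8000030517578], [420.70001220703125, 207.10000610351562], [421.6000061035156, 210.0], [387.5, 219.6999969482422]])
top red (np.int32(88), [227.3, 184.8], [[217.6999969482422, 185.10000610351562], [235.39999389648438, 180.0], [236.6999969482422, 184.5], [219.0, 189.60000610351562]])
top green (np.int32(1778), [314.0, 238.4], [[287.0, 253.1999969482422], [290.8999938964844, 218.10000610351562], [341.29998779296875, 223.6999969482422], [337.3999938964844, 258.79998779296875]])
top blue (np.int32(359), [204.3, 246.6], [[190.3000030517578, 251.60000610351562], [192.39999389648438, 237.6999969482422], [218.39999389648438, 241.60000610351562], [216.3000030517578, 255.5]])
top blue (np.int32(60), [168.1, 167.4], [[160.39999389648438, 171.8000030517578], [170.1999969482422, 158.39999389648438], [175.60000610351562, 162.3000030517578], [165.8000030517578, 175.8000030517578]])
top orange (np.int32(192), [230.1, 190.7], [[217.1999969482422, 190.10000610351562], [241.3000030517578, 183.5], [243.39999389648438, 191.10000610351562], 
[... 228 characters left out ...]
d (np.int32(85), [289.8, 205.9], [[281.79998779296875, 205.60000610351562], [284.29998779296875, 200.10000610351562], [297.5, 206.0], [295.0, 211.5]])
side green (np.int32(671), [266.0, 320.2], [[235.60000610351562, 312.1000061035156], [252.8000030517578, 292.3999938964844], [296.0, 330.0], [278.79998779296875, 349.79998779296875]])
side blue (np.int32(339), [224.0, 247.3], [[211.1999969482422, 233.0], [228.60000610351562, 228.1999969482422], [236.3000030517578, 256.29998779296875], [218.8000030517578, 261.0]])
side orange (np.int32(277), [292.3, 225.4], [[279.79998779296875, 227.39999389648438], [287.0, 213.0], [304.6000061035156, 221.8000030517578], [297.3999938964844, 236.1999969482422]])
```

View pics/tc.png

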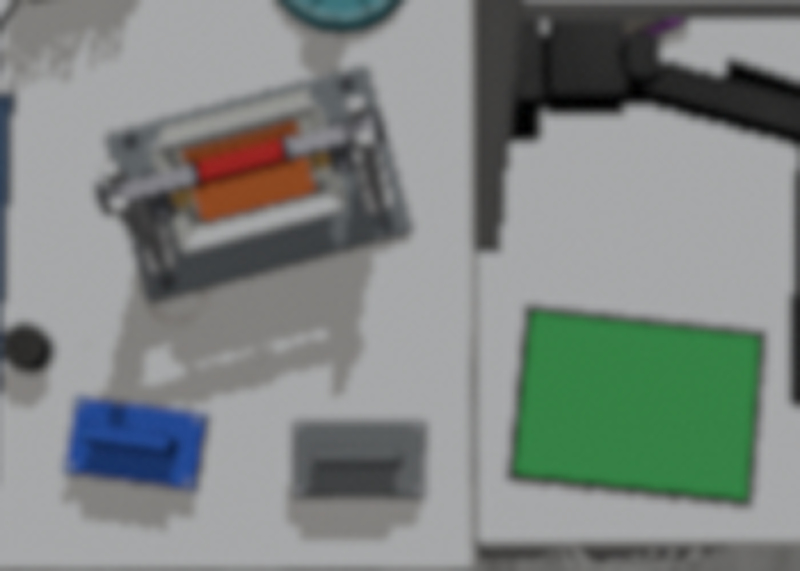

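View pics/sc.png

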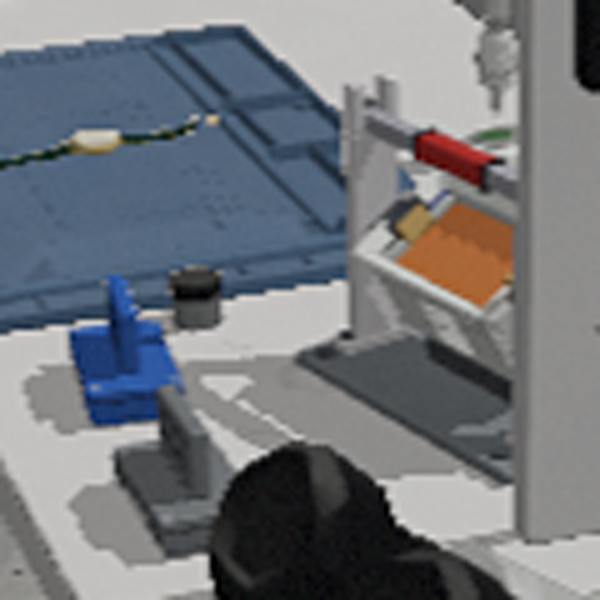

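The two crops show the feeder column leaning towards the robot, with the bar running from (105,192) to (362,125) in the top crop. The base plate corners are about (108,133), (365,68), (412,232) and (150,300). The panel's foot is at about (490,248) in the top crop and (525,540) in the side crop, and the whole sleeve is visible in both views.

```bash
python3 - <<'E'
from h import *
np.set_printoptions(precision=4,suppress=True)
t,s=load("top0.pkl"),load("side0.pkl")
T=lambda x,y:(175+x/4.571-.39,150+y/4.571-.39); S=lambda x,y:(200+x/5-.4,175+y/5-.4)
yaw=lambda v:np.degrees(np.arctan2(-v[0],v[1]))
print("bar tri",tri(t,(227.3,184.8),s,(289.8,205.9)))
print("bar plane .152",plane(t,227.3,184.8,.152), "side",plane(s,289.8,205.9,.152))
l,r=plane(t,*T(105,192),.152),plane(t,*T(366,127),.152);print("ends",l,r,yaw(l-r),np.linalg.norm(l-r),(l+r)/2)
P=[plane(t,*T(*p),.01) for p in((108,133),(365,68),(412,232),(150,300))];print("plate",np.array(P),yaw(P[0]-P[1]),yaw(P[3]-P[2]),sum(P)/4)
for k,z in(("red",.152),("orange",.093)):
    ys,xs=np.nonzero(mask(t,k)[160:210,205:250]);q=np.array([plane(t,x+205,y+160,z) for x,y in zip(xs,ys)])[:,:2]
    ev=np.linalg.svd(q-q.mean(0),full_matrices=False)[2][0];ev*=np.sign(ev[1]);print(k,q.mean(0),yaw(ev),np.ptp(q@ev))
b=blobs(t,"green")[0];Q=np.array([plane(t,u,v,-.001)[:2] for u,v in b[2]]);print("mat",Q,Q.mean(0),plane(t,*b[1],-.001))
print("matyaw",yaw(Q[1]-Q[2]),yaw(Q[0]-Q[3]),np.linalg.norm(Q[1]-Q[2]),np.linalg.norm(Q[0]-Q[1]))
print("blue tri",tri(t,(204.3,246.6),s,(224,247.3)))
# blue body top corners (top view crop), z=.024 
B=np.array([plane(t,*T(*p),.024)[:2] for p in((80,398),(207,413),(197,489),(67,473))]);print("blue corners",B,B.mean(0),yaw(B[0]-B[1]),yaw(B[3]-B[2]))
print("blue side rib top", [plane(s,*S(*p),.064) for p in((113,277),(132,290))])
G=np.array([plane(t,*T(*p),.024)[:2] for p in((292,424),(428,421),(427,497),(293,499))]);print("grey",G.mean(0))
print("panel foot",plane(t,*T(490,250),0),plane(s,*S(525,540),0), "paneltop",tri(t,(280,139),s,(306,11)))
print("lamp end",plane(t,220/1.4,287/1.4,.34),"lamp edges",plane(t,130,261/1.4,.34),plane(t,130,316/1.4,.34))
E
```

```text
bar tri (array([0.6034, 0.1575, 0.1546]), np.float64(0.0031578597017126757))
bar plane .152 [0.6055 0.1574 0.152 ] side [0.6042 0.1636 0.152 ]
ends [0.5841 0.2483 0.152 ] [0.629  0.0732 0.152 ] 14.354296691447665 0.1808045074084423 [0.6065 0.1608 0.152 ]
plate [[0.6618 0.2757 0.01  ]
 [0.7123 0.0826 0.01  ]
 [0.5853 0.0463 0.01  ]
 [0.5342 0.2402 0.01  ]] 14.654801003637273 14.769742498213116 [0.6234 0.1612 0.01  ]
red [0.6056 0.1575] 16.15993321153278 0.056593243301533626
orange [0.6077 0.1581] 12.31288039367319 0.08072157536199663
mat [[ 0.4066 -0.0288]
 [ 0.5257 -0.0427]
 [ 0.5062 -0.2138]
 [ 0.3877 -0.1972]] [ 0.4566 -0.1206] [ 0.4563 -0.1202 -0.001 ]
matyaw -6.508140504490331 -6.403644527893022 0.1722477420060789 0.1199360820403006
blue tri (array([0.4274, 0.2459, 0.018 ]), np.float64(6.056326570565549e-05))
blue corners [[0.4598 0.2864]
 [0.4488 0.1939]
 [0.394  0.1997]
 [0.4056 0.2937]] [0.427  0.2434] -6.8147036767196765 -7.0402758472995375
blue side rib top [array([0.4305, 0.2692, 0.064 ]), array([0.4356, 0.246 , 0.064 ])]
grey [0.4145 0.0826]
panel foot [ 0.5735 -0.0119  0.    ] [ 0.5747 -0.0111  0.    ] paneltop (array([ 0.5702, -0.0045,  0.6709]), np.float64(0.007950213240171254))
lamp end [0.5062 0.3151 0.34  ] lamp edges [0.5558 0.3888 0.34  ] [0.452 0.382 0.34 ]
```

```bash
cat >> h.py <<'E'
FY=np.radians(14.7); FX=np.array([np.cos(FY),np.sin(FY),0]); FYv=np.array([-np.sin(FY),np.cos(FY),0])
def down(deg): # tool z down, tool y at heading deg
    a=np.radians(deg);y=np.array([np.cos(a),np.sin(a),0]);z=np.array([0,0,-1.]);return Rn.from_matrix(np.stack([np.cross(y,z),y,z],1))
def rel(p,R,frm=None):
    from plant import get_obs
    o=get_obs();p0,R0=(o["ee_pos"],Rn.from_quat(o["ee_rot"])) if frm is None else frm
    print((R0.inv().apply(np.asarray(p)-p0)*100).round(2).tolist(),(R0.inv()*R).as_rotvec().round(3).tolist()); return o
E
python3 - <<'E'
from h import *
rel([.42,.16,.25],down(14.7))
E
python3 -m inch '[-36.6,-36.3,0,0,0,1.056,5, -36.6,-36.3,0,0,0,1.056,5, -36.6,-36.3,0,0,0,1.056,5, -36.6,-36.3,0,0,0,1.056,5, -36.6,-36.3,0,0,0,1.056,5, -36.6,-36.3,0,0,0,1.056,5, -36.6,-36.3,0,0,0,1.056,5, -36.6,-36.3,0,0,0,1.056,5]'
python3 - <<'E'
from h import *
o=rel([.6045,.158,.25],down(14.7));print(o["time_s"],o["joint_pos"].round(3),o["qd"].round(2))
E
```

```text
[-36.54, -36.3, 0.01] [-0.001, 0.0, 1.056]
time_s: 1.1
ee_pos: [0.4135, 0.1715, 0.2504]
ee_rot: [0.611, 0.792, 0.0, 0.0]
ft_force: [0.9, 0.9, 0.5]
width: 0.0498
grasp_force: 0.0
[-6.16, 18.13, 0.04] [0.0, -0.0, 0.0]
1.1 [ 0.245  0.239  1.972  0.     0.93  -0.012] [-1.11  0.06 -0.08 -0.    0.02 -1.1 ]
```

```bash
python3 -m inch '[-6.16,18.13,0,0,0,0,5, -6.16,18.13,0,0,0,0,5, -6.16,18.13,0,0,0,0,5, -6.16,18.13,0,0,0,0,5, -6.16,18.13,0,0,0,0,5, -6.16,18.13,0,0,0,0,5]'
python3 - <<'E'
from h import *
from plant import camera
c=camera("side");pickle.dump(c,open("side1.pkl","wb"))
d=camera("top")
a=cv2.resize(c["color"][150:250,200:320],(480,400),interpolation=cv2.INTER_CUBIC);b=cv2.resize(d["color"][130:250,175:265],(300,400),interpolation=cv2.INTER_CUBIC)
cv2.imwrite("pics/a1.png",np.hstack([a,b])[:,:,::-1])
o=rel([.6045,.158,.155],down(14.7));print(o["time_s"],o["joint_pos"].round(3),o["ee_pos"],o["ft_force"])
E
```

```text
time_s: 1.85
ee_pos: [0.6027, 0.1602, 0.2506]
ee_rot: [0.61, 0.792, -0.0, -0.0]
ft_force: [-1.2, -0.1, 0.9]
width: 0.0498
grasp_force: 0.0
[-0.25, 0.09, 9.59] [0.0, -0.0, 0.001]
1.95 [ 0.154  0.489  1.561  0.     1.091 -0.104] [0.60296749 0.16021996 0.25088665] [-0.98620636  0.00595067 -0.15432786]
```

View pics/a1.png

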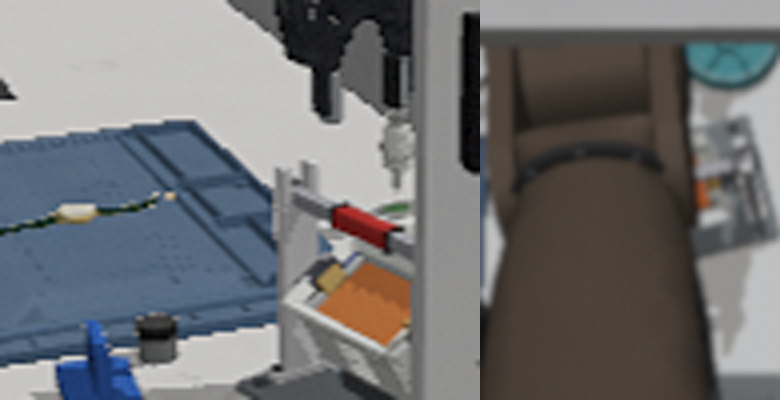

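The side crop shows the open fingers at (325,105) and (395,85), straddling the sleeve at (365,226) from above.

```bash
python3 -m inch '[-0.25,0.1,5,0,0,0,5, -0.25,0.1,9.5,0,0,0,5, -0.25,0.1,9.5,0,0,0,5, -0.25,0.1,9.5,0,0,0,5]' && python3 -m inch '[0,0,0,0,0,0,1, 0,0,0,0,0,0,1, 0,0,0,0,0,0,1, 0,0,0,0,0,0,1, 0,0,0,0,0,0,1, 0,0,0,0,0,0,1]' 70
python3 - <<'E'
from h import *
from plant import camera
c=camera("side")
a=cv2.resize(c["color"][175:235,240:320],(640,480),interpolation=cv2.INTER_CUBIC)
cv2.imwrite("pics/a2.png",a[:,:,::-1])
E
```

```text
time_s: 2.45
ee_pos: [0.606, 0.158, 0.1572]
ee_rot: [0.611, 0.792, 0.001, 0.001]
ft_force: [-0.5, 0.1, 0.4]
width: 0.0504
grasp_force: 0.0
time_s: 3.2
ee_pos: [0.6049, 0.1576, 0.157]
ee_rot: [0.61, 0.792, -0.0, 0.0]
ft_force: [-6.7, -1.5, 10.8]
width: 0.0147
grasp_force: 69.3
```

View pics/a2.png

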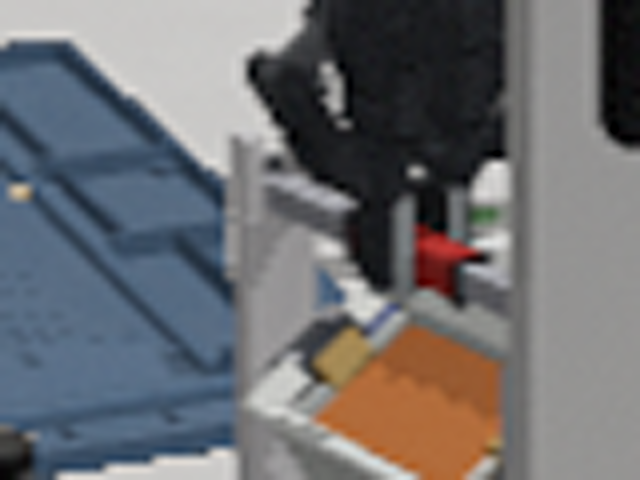

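The pads hold the sleeve near its middle (crop (400,240)), and the grip reads 69 N. Next I lift it straight up.

```bash
python3 -m inch '[0,-0.05,-1,0,0,0,1, 0,-0.05,-2.5,0,0,0,1, 0,-0.05,-4,0,0,0,1, 0,-0.05,-6,0,0,0,1, 0,-0.05,-9,0,0,0,1, 0,-0.05,-9,0,0,0,1, 0,-0.05,-9,0,0,0,1]'
python3 - <<'E'
from h import *
from plant import camera
t=camera("top");s=camera("side")
for k,c in(("side",s),("top",t)): 
    for b in blobs(c,"red",8): print(k,b[:2])
print(tri(load("top0.pkl"),(227.3,184.8),s,blobs(s,"red",8)[0][1]))
a=s["color"][100:240,180:320];cv2.imwrite("pics/a3.png",cv2.resize(a,(560,560),interpolation=cv2.INTER_CUBIC)[:,:,::-1])
E
```

```text
time_s: 4.12
ee_pos: [0.6048, 0.1576, 0.245]
ee_rot: [0.611, 0.792, 0.0, -0.0]
ft_force: [0.2, 0.1, -2.3]
width: 0.0142
grasp_force: 68.7
side (np.int32(33), [294.0, 177.3])
side (np.int32(18), [398.4, 395.8])
top (np.int32(102), [404.9, 213.1])
(array([0.59535014, 0.14255389, 0.24181694]), np.float64(0.02399256190612192))
```

View pics/a3.png

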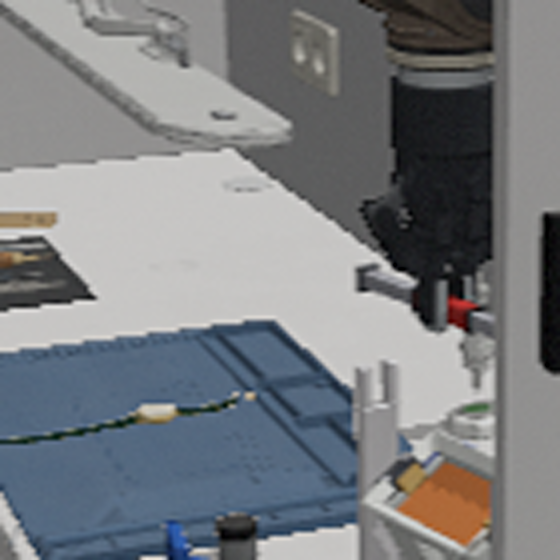

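The bar is out of the brackets and level. Its left end is at (372,278) in the crop and the sleeve at (455,312). Next I carry it around the panel to the mat, laid along the mat's diagonal so both flanges rest on it.

```bash
python3 -m inch '[1.4,-5.3,0,0,0,0,1, 2.8,-10.6,0,0,0,0,1, 4.2,-16,0,0,0,0,1, -1.2,-17,0,0,0,-0.1,1, -6.5,-18.1,0,0,0,-0.206,1, -12,-19.2,0,0,0,-0.206,1, -17.5,-20.3,0,0,0,-0.206,1, -23.1,-21.4,0,0,0,-0.206,1]' && python3 -m inch '[0,0,0,0,0,0,1, 0,0,0,0,0,0,1]'
python3 - <<'E'
from h import *
from plant import camera
o=rel([.4565,-.1204,.1],down(26.5));print(o["joint_pos"].round(3))
s=camera("side");t=camera("top")
for k,c in(("side",s),("top",t)): 
    for b in blobs(c,"red",8): print(k,b[:2])
a=cv2.resize(s["color"][200:380,200:340],(467,600),interpolation=cv2.INTER_CUBIC);b=cv2.resize(t["color"][180:300,265:350],(333,470),interpolation=cv2.INTER_CUBIC)
b=np.vstack([b,np.zeros((130,333,3),np.uint8)])
cv2.imwrite("pics/a4.png",np.hstack([a,b])[:,:,::-1])
E
```

```text
time_s: 5.22
ee_pos: [0.4564, -0.122, 0.2448]
ee_rot: [0.526, 0.85, 0.0, -0.0]
ft_force: [0.9, -0.3, -1.9]
width: 0.0146
grasp_force: 68.9
time_s: 5.48
ee_pos: [0.4564, -0.1201, 0.2447]
ee_rot: [0.526, 0.85, 0.0, -0.001]
ft_force: [0.4, -0.1, -1.7]
width: 0.0146
grasp_force: 69.0
[-0.05, 0.01, 14.47] [-0.001, -0.001, -0.0]
[-0.398  0.282  1.927  0.     0.934 -0.86 ]
side (np.int32(69), [282.4, 220.0])
side (np.int32(18), [398.4, 395.8])
side (np.int32(12), [267.5, 216.5])
top (np.int32(102), [404.7, 213.2])
```

View pics/a4.png

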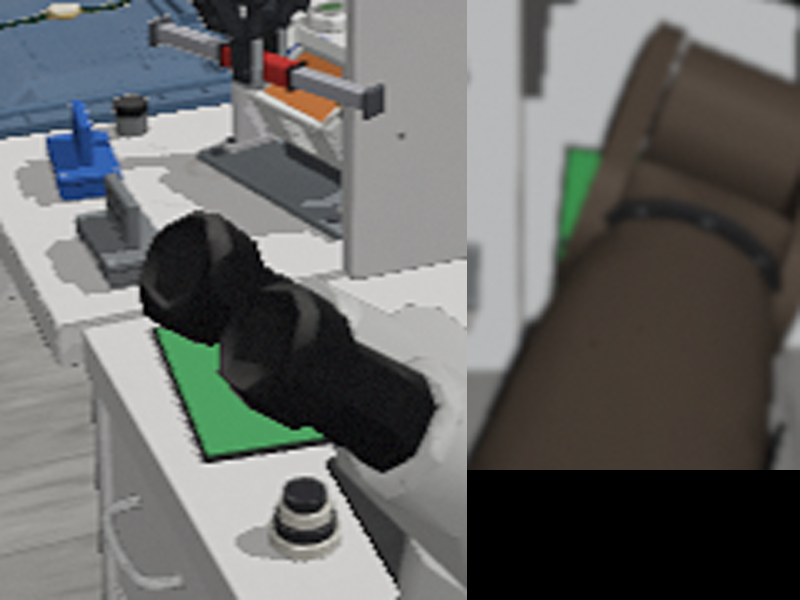

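The bar hangs over the mat. In the side crop its flanges are at (160,32) and (371,101), with the fingers at (248,65). I'll check its level and centring by intersecting those rays with the bar's vertical plane.

```bash
python3 - <<'E'
from h import *
from plant import get_obs
s=load("side0.pkl");o=get_obs();p=o["ee_pos"];R=Rn.from_quat(o["ee_rot"]).as_matrix();n,ax=R[:,1],R[:,0]
for q in((160,32),(371,101),(220,53),(302,77)):
    O,d=ray(s,200+q[0]/3.333-.35,200+q[1]/3.333-.35);X=O+d*(n@(p-O))/(n@d);print(X.round(4),(ax@(X-p)*1000).round(1),"dz",((X[2]-p[2])*1000).round(1))
E
```

```text
[ 0.4154 -0.0369  0.2399] 92.1 dz -5.1
[ 0.5007 -0.2073  0.2405] -98.5 dz -4.5
[ 0.4414 -0.0889  0.2391] 33.9 dz -6.0
[ 0.4746 -0.1553  0.2414] -40.3 dz -3.7
```

The bar is level, its axis 5 mm below the TCP and its middle 3 mm off along tool x. I'll correct that and lower until the fingertips nearly touch the mat, which leaves the flanges only about 4 mm above it.

```bash
python3 -m inch '[0.3,0,5.5,0,0,0,1, 0.3,0,11,0,0,0,1, 0.3,0,16.5,0,0,0,1, 0.3,0,20,0,0,0,1, 0.3,0,21.5,0,0,0,1, 0.3,0,22.3,0,0,0,1, 0.3,0,22.3,0,0,0,1]' && python3 -m inch '[0,0,0.15,0,0,0,1, 0,0,0.3,0,0,0,1, 0,0,0.3,0,0,0,1]'
```

```text
time_s: 6.45
ee_pos: [0.4557, -0.1173, 0.0228]
ee_rot: [0.526, 0.851, 0.0, 0.0]
ft_force: [-0.7, -0.2, -1.8]
width: 0.0144
grasp_force: 69.0
time_s: 6.82
ee_pos: [0.4555, -0.1176, 0.0196]
ee_rot: [0.526, 0.85, 0.0, 0.0]
ft_force: [0.1, -0.9, -1.1]
width: 0.0147
grasp_force: 69.0
```

```bash
python3 -m inch '[0,0,0.1,0,0,0,1, 0,0,0.2,0,0,0,1, 0,0,0.2,0,0,0,1]' 30
```

```text
time_s: 7.2
ee_pos: [0.4555, -0.1175, 0.0184]
ee_rot: [0.526, 0.85, 0.0, 0.001]
ft_force: [-4.1, 1.2, 20.8]
width: 0.0143
grasp_force: 81.8
```

```bash
python3 -m inch '[0,0,-0.1,0,0,0,1, 0,0,-0.1,0,0,0,1.5, 0,0,-0.1,0,0,0,1.6, 0,0,-0.1,0,0,0,1.8, 0,0,-0.1,0,0,0,2.4, 0,0,-0.1,0,0,0,3.2]' 20 && python3 -m inch '[0,0,-3,0,0,0,3.2, 0,0,-8,0,0,0,3.2, 0,0,-14,0,0,0,3.2, 0,0,-20,0,0,0,4, 0,0,-20,0,0,0,5]'
python3 - <<'E'
from h import *
o=rel([.427,.2435,.16],down(-7),None);print(o["joint_pos"].round(3))
E
```

```text
time_s: 7.95
ee_pos: [0.4553, -0.1175, 0.0181]
ee_rot: [0.526, 0.85, 0.0, -0.0]
ft_force: [0.2, 0.1, -0.8]
width: 0.032
grasp_force: 0.0
time_s: 8.57
ee_pos: [0.4565, -0.1179, 0.2221]
ee_rot: [0.526, 0.851, 0.001, 0.004]
ft_force: [-0.1, 0.8, -0.7]
width: 0.05
grasp_force: 0.0
[33.69, 13.48, 6.09] [0.007, 0.004, 0.585]
[-0.393  0.309  1.961  0.     0.864 -0.856]
```

```bash
python3 -m inch '[33.7,13.5,0,0,0,0.585,5, 33.7,13.5,0,0,0,0.585,5, 33.7,13.5,0,0,0,0.585,5, 33.7,13.5,0,0,0,0.585,5, 33.7,13.5,0,0,0,0.585,5, 33.7,13.5,0,0,0,0.585,5, 33.7,13.5,0,0,0,0.585,5, 33.7,13.5,0,0,0,0.585,5]'
python3 - <<'E'
from h import *
from plant import camera
o=rel([.427,.2435,.06],down(-7));print(o["joint_pos"].round(3))
s=camera("side");t=camera("top")
for b in blobs(s,"blue"):print(b[:2])
a=cv2.resize(s["color"][180:350,200:320],(423,600),interpolation=cv2.INTER_CUBIC);b=cv2.resize(t["color"][200:280,265:350],(370,348),interpolation=cv2.INTER_CUBIC)
b=np.vstack([b,np.zeros((252,370,3),np.uint8)])
cv2.imwrite("pics/a5.png",np.hstack([a,b])[:,:,::-1])
E
```

```text
time_s: 9.57
ee_pos: [0.4252, 0.2445, 0.2174]
ee_rot: [0.748, 0.663, -0.001, -0.0]
ft_force: [0.4, -0.2, 0.2]
width: 0.0503
grasp_force: 0.0
[-0.06, 0.22, 15.74] [-0.001, 0.001, 0.002]
[ 0.387  0.344  1.92  -0.     0.88   0.507]
(np.int32(337), [224.0, 247.2])
```

View pics/a5.png

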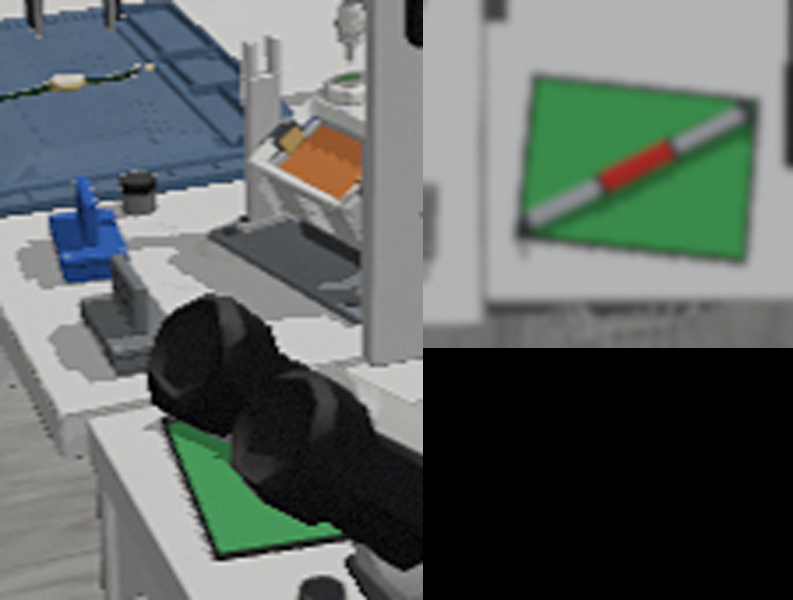

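The top crop shows the bar flat along the mat's diagonal, from (525,232) to (745,108), both ends on the mat. The blue cassette is undisturbed at (88,240) in the side crop. Next I grasp its rib.

```bash
python3 -m inch '[0,0.2,6,0,0,0,5, 0,0.2,12,0,0,0,5, 0,0.2,16.7,0,0,0,5, 0,0.2,16.7,0,0,0,5, 0,0.2,16.7,0,0,0,5]' && python3 -m inch '[0,0,0,0,0,0,0.5, 0,0,0,0,0,0,0.5, 0,0,0,0,0,0,0.5, 0,0,0,0,0,0,0.5, 0,0,0,0,0,0,0.5, 0,0,0,0,0,0,0.5]' 70
python3 - <<'E'
from h import *
from plant import camera
s=camera("side")
for b in blobs(s,"blue"):print(b)
E
```

```text
time_s: 10.3
ee_pos: [0.4284, 0.2435, 0.0527]
ee_rot: [0.749, 0.662, 0.001, 0.0]
ft_force: [-0.7, -0.1, 0.9]
width: 0.0501
grasp_force: 0.0
time_s: 11.05
ee_pos: [0.428, 0.2442, 0.0525]
ee_rot: [0.749, 0.663, 0.001, 0.0]
ft_force: [-1.2, -2.5, 11.7]
width: 0.0108
grasp_force: 70.7
(np.int32(299), [224.4, 247.7], [[210.60000610351562, 233.8000030517578], [227.6999969482422, 228.10000610351562], [236.89999389648438, 255.6999969482422], [219.8000030517578, 261.3999938964844]])
```

```bash
python3 -m inch '[0,0,-4,0,0,0,0.5, 0,0,-10,0,0,0,0.5, 0,0,-15,0,0,0,0.5, 0,0,-15,0,0,0,0.5]'
python3 - <<'E'
from h import *
from plant import camera,get_obs
np.set_printoptions(precision=4,suppress=True)
t=camera("top");s=camera("side");pickle.dump(t,open("top5.pkl","wb"));pickle.dump(s,open("side5.pkl","wb"))
for b in blobs(t,"orange"):print(b)
M=np.array([.605,.158,.105]);mz=-.5*FX+.866*np.array([0,0,1]);mx=.866*FX+.5*np.array([0,0,1])
for nm,c in(("old",load("top0.pkl")),("new",t)):
    ys,xs=np.nonzero(mask(c,"orange")[165:210,205:260]);P=[]
    for x,y in zip(xs+205,ys+165):
        o,d=ray(c,x,y);q=M-.014*mz;X=o+d*(mz@(q-o))/(mz@d);P.append([mx@(X-q),FYv@(X-q)])
    P=np.array(P)*1000
    print(nm,len(P),"x",np.percentile(P[:,0],[1,50,99]).round(1),"y",np.percentile(P[:,1],[1,50,99]).round(1))
    r=cv2.minAreaRect(P.astype(np.float32));print(r)
print(get_obs()["ee_pos"], [b[:2] for b in blobs(s,"blue")])
E
```

```text
time_s: 11.6
ee_pos: [0.4285, 0.2446, 0.205]
ee_rot: [0.749, 0.663, 0.003, 0.001]
ft_force: [0.2, 0.4, -1.1]
width: 0.011
grasp_force: 68.9
(np.int32(377), [229.0, 187.1], [[214.8000030517578, 183.0], [239.39999389648438, 176.39999389648438], [243.39999389648438, 191.10000610351562], [218.8000030517578, 197.8000030517578]])
old 248 x [-25.   -8.3  25.6] y [-39.3  -0.2  37.4]
((0.2763042449951172, -1.7056121826171875), (51.15056610107422, 80.55978393554688), 0.6629526615142822)
new 377 x [-24.7   0.   25.4] y [-39.3  -0.7  38. ]
((0.16448211669921875, -1.0753250122070312), (50.971073150634766, 81.73370361328125), 0.9965072274208069)
[0.4273 0.244  0.2015] [(np.int32(335), [222.8, 200.2])]
```

```bash
cat >> h.py <<'E'
M=np.array([.605,.158,.105]);mz=-.5*FX+np.sqrt(.75)*np.array([0,0,1]);mx=np.sqrt(.75)*FX+.5*np.array([0,0,1])
RI=Rn.from_matrix(np.stack([np.cross(mx,-mz),mx,-mz],1))
def ins(h): return M+(h+.0525)*mz
def mouth(): # TCP in mouth frame (mm: x,y, underside height), angle error in tool axes
    from plant import get_obs
    o=get_obs();d=o["ee_pos"]-M
    print("x,y,h mm",(1000*np.array([mx@d,FYv@d,mz@d-.0525])).round(1),"t",o["time_s"],"q",o["joint_pos"].round(2),"F",o["ft_force"].round(1),"Fz_mouth",(mz@o["ft_force"]).round(1))
E
python3 - <<'E'
from h import *
rel(ins(.11),RI); print(ins(.11))
E
```

```text
[-9.38, 11.14, -4.42] [-0.516, 0.099, -0.37]
[0.5264095  0.13738217 0.24572913]
```

```bash
python3 -m inch '[-9.4,11.1,-4.4,-0.516,0.099,-0.37,0.5, -9.4,11.1,-4.4,-0.516,0.099,-0.37,0.5, -9.4,11.1,-4.4,-0.516,0.099,-0.37,0.5, -9.4,11.1,-4.4,-0.516,0.099,-0.37,0.5, -9.4,11.1,-4.4,-0.516,0.099,-0.37,0.5, -9.4,11.1,-4.4,-0.516,0.099,-0.37,0.5, -9.4,11.1,-4.4,-0.516,0.099,-0.37,0.5]'
python3 - <<'E'
from h import *
from plant import camera
mouth();rel(ins(.11),RI)
s=camera("side");pickle.dump(s,open("side6.pkl","wb"))
for b in blobs(s,"blue",8):print(b)
E
```

```text
time_s: 12.58
ee_pos: [0.5265, 0.1377, 0.245]
ee_rot: [0.59, 0.765, 0.204, 0.157]
ft_force: [1.3, -0.3, -1.9]
width: 0.0109
grasp_force: 68.8
x,y,h mm [ -0.2   0.3 109.3] t 12.575 q [ 0.1   0.26  2.07  0.26  0.31 -0.38] F [ 1.3 -0.3 -1.9] Fz_mouth -2.2
[-0.03, 0.02, -0.07] [-0.002, -0.001, -0.0]
(np.int32(444), [274.5, 190.7], [[256.0, 193.10000610351562], [264.5, 174.8000030517578], [292.0, 187.8000030517578], [283.3999938964844, 206.0]])
(np.int32(8), [160.8, 146.0], [[160.0, 144.0], [162.0, 144.0], [162.0, 148.0], [160.0, 148.0]])
```

```bash
python3 - <<'E'
from h import *
s=load("side6.pkl");m=mask(s,"blue")[150:230,240:310];ys,xs=np.nonzero(m)
print("mask",xs.min()+240,xs.max()+240,ys.min()+150,ys.max()+150)
from plant import get_obs
o=get_obs();R=Rn.from_quat(o["ee_rot"]).as_matrix()
for dy in(-4,0,4):
    P=[proj(s,o["ee_pos"]+R@(np.array([x+dy,y,52.5-z])/1000)) for x,y,z in [(a*48,b*28,c) for a in(-1,1) for b in(-1,1) for c in(6,24)]+[(a*45,b*25,0) for a in(-1,1) for b in(-1,1)]]
    P=np.array(P);print(dy,P.min(0).round(1),P.max(0).round(1))
E
```

```text
mask 257 290 176 203
-4 [254.9 177.8] [292.4 205.4]
0 [254.1 177.4] [291.5 205. ]
4 [253.3 177.1] [290.6 204.6]
```

```bash
python3 -m inch '[0,0,4,0,0,0,0.5, 0,0,7.5,0,0,0,0.5, 0,0,9.5,0,0,0,0.5, 0,0,10.5,0,0,0,0.5, 0,0,11.2,0,0,0,0.5, 0,0,11.9,0,0,0,0.5, 0,0,12.2,0,0,0,0.5]' 90
python3 - <<'E'
from h import *
mouth()
E
```

```text
time_s: 13.5
ee_pos: [0.585, 0.1539, 0.1393]
ee_rot: [0.59, 0.766, 0.205, 0.157]
ft_force: [-7.6, 7.5, 9.8]
width: 0.0106
grasp_force: 113.6
x,y,h mm [ -0.5   1.1 -12.6] t 13.5 q [ 0.12  0.51  2.03  0.72  0.11 -0.84] F [-7.6  7.5  9.8] Fz_mouth 11.3
```

```bash
python3 -m inch '[0.2,0,0,0,0,0,0.5, 0.2,0,0.4,0,0,0,0.5, 0.2,0,0.8,0,0,0,0.5, 0.2,0,1.2,0,0,0,0.5, 0.2,0,1.2,0,0,0,0.5]' 90
python3 - <<'E'
from h import *
mouth();rel(ins(-.0435),RI)
E
```

```text
time_s: 14.12
ee_pos: [0.59, 0.1574, 0.1295]
ee_rot: [0.589, 0.766, 0.205, 0.157]
ft_force: [-7.2, 8.8, 8.2]
width: 0.0107
grasp_force: 113.5
x,y,h mm [ -0.4   3.2 -23.9] t 14.125 q [ 0.13  0.53  2.03  0.83  0.09 -0.94] F [-7.2  8.8  8.2] Fz_mouth 9.5
[-0.33, 0.04, 1.96] [-0.001, -0.002, 0.002]
```

```bash
python3 -m inch '[0.2,0,0,0,0,0,0.5, 0.2,0,0,0,0,0,0.5]' 90
python3 - <<'E'
from h import *
from plant import get_obs,camera
mouth();o=get_obs();R=Rn.from_quat(o["ee_rot"]).as_matrix();print("F tool",(R.T@o["ft_force"]).round(1),"T tool",(R.T@o["wrist_torque"]).round(2))
s=camera("side");t=camera("top");pickle.dump(s,open("side7.pkl","wb"))
a=cv2.resize(s["color"][160:250,240:330],(500,500),interpolation=cv2.INTER_CUBIC);b=cv2.resize(t["color"][150:220,205:255],(300,420),interpolation=cv2.INTER_CUBIC)
b=np.vstack([b,np.zeros((80,300,3),np.uint8)]);cv2.imwrite("pics/a6.png",np.hstack([a,b])[:,:,::-1])
E
```

```text
time_s: 14.38
ee_pos: [0.59, 0.1581, 0.1295]
ee_rot: [0.59, 0.765, 0.205, 0.158]
ft_force: [-5.1, -0.5, 6.6]
width: 0.0104
grasp_force: 113.2
x,y,h mm [ -0.3   3.9 -24.1] t 14.375 q [ 0.13  0.54  2.03  0.81  0.09 -0.92] F [-5.1 -0.5  6.6] Fz_mouth 8.2
F tool [ 0.8 -1.1 -8.2] T tool [ 0.54 -0.31 -0.18]
```

```bash
python3 -m inch '[0,0,0.4,0,0,0,0.5, 0,0,0.8,0,0,0,0.5, 0,0,1.2,0,0,0,0.5, 0,0,1.6,0,0,0,0.5, 0,0,1.9,0,0,0,0.5, 0,0,2,0,0,0,0.5, 0,0,2,0,0,0,0.5]' 90
python3 - <<'E'
from h import *
from plant import get_obs
mouth();o=get_obs();R=Rn.from_quat(o["ee_rot"]).as_matrix();print("F tool",(R.T@o["ft_force"]).round(1),"T tool",(R.T@o["wrist_torque"]).round(2))
E
```

```text
time_s: 15.35
ee_pos: [0.5989, 0.1617, 0.113]
ee_rot: [0.589, 0.765, 0.205, 0.157]
ft_force: [-15.7, 6.3, 20.2]
width: 0.0107
grasp_force: 117.2
x,y,h mm [ -0.3   5.2 -43.1] t 15.35 q [ 0.13  0.57  2.01  1.08  0.07 -1.18] F [-15.7   6.3  20.2] Fz_mouth 24.3
F tool [ 10.1  -1.7 -24.3] T tool [ 0.7   0.55 -0.09]
```

```bash
python3 -m inch '[0.2,0,0,0,0,0,0.5, 0.2,0,0.15,0,0,0,0.5, 0.2,0,0.15,0,0,0,0.5]' 90
python3 - <<'E'
from h import *
from plant import get_obs,camera
mouth();o=get_obs();R=Rn.from_quat(o["ee_rot"]).as_matrix();print("F tool",(R.T@o["ft_force"]).round(1),"T tool",(R.T@o["wrist_torque"]).round(2))
for n in("side","top"):
    c=camera(n);print(n,[b[:2] for b in blobs(c,"blue",8)],[b[:2] for b in blobs(c,"orange",4)])
E
```

```text
time_s: 15.72
ee_pos: [0.5998, 0.1632, 0.1117]
ee_rot: [0.59, 0.765, 0.205, 0.158]
ft_force: [-11.3, 2.1, 15.4]
width: 0.0108
grasp_force: 116.4
x,y,h mm [  0.1   6.3 -44.9] t 15.725 q [ 0.14  0.58  2.01  1.09  0.07 -1.19] F [-11.3   2.1  15.4] Fz_mouth 18.5
F tool [  4.9  -1.2 -18.5] T tool [ 0.35 -0.25 -0.19]
side [(np.int32(179), [292.9, 224.8]), (np.int32(14), [161.9, 146.0])] [(np.int32(4), [288.0, 237.5])]
top [(np.int32(141), [235.7, 184.2]), (np.int32(53), [168.3, 167.5]), (np.int32(16), [217.5, 185.5])] [(np.int32(14), [312.5, 236.1]), (np.int32(6), [318.5, 237.5])]
```

```bash
python3 -m inch '[0,0,0,0,0,0,1.4, 0,0,0,0,0,0,1.8, 0,0,0,0,0,0,2.2, 0,0,-0.5,0,0,0,2.2, 0,0,-2,0,0,0,2.2, 0,0,-5,0,0,0,2.2, 0,0,-9,0,0,0,3, 0,0,-12,0,0,0,3]' 20
python3 - <<'E'
from h import *
mouth();rel([.43,.13,.28],down(14.7))
E
```

```text
time_s: 16.82
ee_pos: [0.5415, 0.1472, 0.2155]
ee_rot: [0.59, 0.765, 0.204, 0.158]
ft_force: [0.7, 0.8, -0.8]
width: 0.0301
grasp_force: 0.0
x,y,h mm [-0.3  5.7 75.3] t 16.825 q [ 0.12  0.33  2.06  0.3   0.24 -0.41] F [ 0.7  0.8 -0.8] Fz_mouth -1.1
[1.16, -6.5, -11.19] [0.523, 0.0, -0.0]
```

```bash
python3 -m inch '[0,-1,-8,0,0,0,3, 1.2,-6.5,-11.2,0.523,0,0,3, 1.2,-6.5,-11.2,0.523,0,0,3, 1.2,-6.5,-11.2,0.523,0,0,3, 1.2,-6.5,-11.2,0.523,0,0,3, 1.2,-6.5,-11.2,0.523,0,0,3, 1.2,-6.5,-11.2,0.523,0,0,3]'
python3 - <<'E'
from h import *
from plant import camera
np.set_printoptions(precision=1,suppress=True)
s=camera("side");t=camera("top")
a=cv2.resize(s["color"][190:250,245:305],(400,400),interpolation=cv2.INTER_CUBIC);b=cv2.resize(t["color"][155:215,205:265],(400,400),interpolation=cv2.INTER_CUBIC)
cv2.imwrite("pics/a7.png",np.hstack([a,b])[:,:,::-1])
for n,c in(("side",s),("top",t)): print(n,[b for b in blobs(c,"blue",15)])
# expected rib top / body top corners if latched (rib top 24 mm out, body top 16 mm in)
for n,c in(("side",s),("top",t)):
    print(n,"rib",[proj(c,M+.001*(a*6*mx+b*32*FYv+24*mz)) for a in(-1,1) for b in(-1,1)],"body",[proj(c,M+.001*(a*28*mx+b*48*FYv-16*mz)) for a in(-1,1) for b in(-1,1)])
E
```

```text
time_s: 17.7
ee_pos: [0.4299, 0.1306, 0.279]
ee_rot: [0.611, 0.792, 0.0, -0.0]
ft_force: [-0.6, -0.1, -0.3]
width: 0.0297
grasp_force: 0.0
side [(np.int32(294), [291.4, 224.5], [[276.6000061035156, 225.8000030517578], [283.79998779296875, 211.39999389648438], [304.20001220703125, 221.60000610351562], [297.0, 236.0]])]
top [(np.int32(356), [229.0, 187.0], [[214.39999389648438, 183.8000030517578], [240.39999389648438, 176.6999969482422], [244.0, 190.1999969482422], [218.10000610351562, 197.3000030517578]]), (np.int32(54), [168.1, 167.6], [[160.39999389648438, 171.6999969482422], [170.89999389648438, 158.89999389648438], [175.8000030517578, 162.89999389648438], [165.3000030517578, 175.6999969482422]])]
side rib [array([292.8, 220.8]), array([279.4, 214.2]), array([295.8, 218. ]), array([282.3, 211.4])] body [array([296.5, 237.5]), array([276.6, 227. ]), array([310.1, 224.3]), array([289.7, 214.5])]
top rib [array([239.4, 189.8]), array([219.6, 194.8]), array([238.4, 186.2]), array([218.6, 191.3])] body [array([245.4, 191.4]), array([216.7, 198.8]), array([241. , 175.3]), array([211.9, 182.7])]
```

View pics/a7.png

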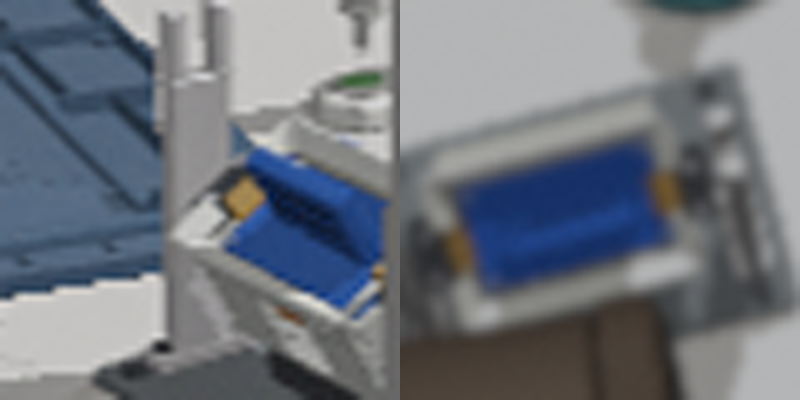

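The cassette sits level in the well with both brass catches over its body, at (243,195) in the side view and at (458,248) and (665,188) in the top view. Its rib and body sit where a latched cassette should project, and the gripper is clear.

```bash
python3 -c "
from plant import finish_job;print(finish_job())"
```

```text
the job is handed in; nothing more can be done
None
```

The job is handed in at about 18 s of robot time: the keeper bar lies flat on the green mat (released about 4 mm above it), and the blue cassette is in the feeder with both brass catches over it; the judge's verdict was not shown.

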